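Gauge a watch case in the bench caliper

ROBOT

A 6-joint arm with a two-finger parallel gripper is mounted at the origin on the work surface. World frame = base frame: x ahead of the robot, y to its left, z up, the work surface at z = 0. Lengths are in mm, angles in rad, forces in N, time in s.
With the tool pointing down it reaches from about 400 to 925 mm from the base axis. Payload 12.5 kg.
Tool frame: the origin (TCP) lies midway between the tips of the shut fingers; the grasp point (between the pads) lies 19 mm behind it; z points along the fingers, y is the direction in which the jaws open and shut (so a half turn about z gives the same grasp; the last joint's range is limited). The gripper opens to 95 mm and grips with 3 to 60 N. Pads are 20 mm wide; open, the fingers measure 119 mm over their backs; the gripper's body (75 mm by 180 mm) begins 59 mm behind the grasp point.
Start: joints at [-1.213, 0.491, 1.559, -0, 1.092, -0.106], TCP at [279.618, -558.982, 214.661] pointing down, gripper open.
Joint ranges: [-3.1, 3.1], [-0.84, 2.19], [0.05, 2.79], [-1.13, 4.28], [0.06, 2.93], [-2.69, 2.69]. Speed limits (rad/s): [2.22, 2.22, 2.79, 3.14, 3.14, 3.14].

INTERFACE

Orientations are given as [roll, pitch, yaw] about the fixed x, y, z axes, in that order (R = Rz(yaw) Ry(pitch) Rx(roll)).
In Python, from cell import env, eyes, job_done, boxes_of, regions_of gives the robot as it stands.
- The arm moves only by the tool send_rows, never from a script. Its argument "plan" is text: rows parted by semicolons, each of 5 numbers parted by spaces: the shift along the tool's x, y, z in mm, then the turn about the tool's z in rad, then the finger opening in mm, from 0 to 95.1. In form: x y z roll gripper; .... A call has 1 to 8 rows; each row shifts and turns the pose as measured when the row begins, along the tool's axes as they then stand; what a row does not reach is not made up. A row lasts 1/10 s, in which the tool goes at most 50 mm and 8.59 degrees, less where a joint would pass 70% of its speed; a pose out of reach is approached as far as the arm can. A call with a gripper value outside its range is refused whole. The fingers move at their own pace and stop on an object; the grip force is fixed at half the most. Time passes only in rows, so rows that do not move let the fingers close. It gives the time, the measured TCP pose, the force and the opening at its end, in the units of the state.
- env.state(): the state, without advancing time (a new reading comes with each control period).
- eyes.read_camera(name): name is "side" or "top"; returns a dict with "image" (400x640x3 uint8, red, green, blue), "vertical_fov" (degrees; the focal length in pixels is half the picture's height over the tangent of half this angle, whatever the lens; pixels are square), "cx", "cy" (the principal point, pixels), "k1" (the pictures are not rectified: a ray, as slopes to the right and down, at radius r is drawn at 1 + k1 r^2 times it, then the intrinsics apply), "extrinsics" (4x4, takes a point from camera to world coordinates). Camera axes: x right, y up, looking along -z (the intrinsics and any distortion apply to the point x, -y, -z); pixel columns grow to the right and rows downward; lengths in mm; the calibration is good to about 2 mm. A picture is of the moment at which its call begins. There is no depth.
- job_done(): hands the job in, once; it reports no verdict.
Trained networks look in a picture, given as the dict that the camera call returned (one of the last four; its "shot" number tells which), for a name from the list of things; names that differ only in an ending like _2 or _b are one class to them, and where a whole thing is asked for, a point or a joint stands for the part that bears it (a point fixed in the world has none). Each returns a list of dicts, best first, with "confidence" (0 to 1); they miss things now and then, are a little off and sometimes report something else, mostly with a low value. They report only what shows in the picture. A call takes as long as a camera call.
- boxes_of(target, picture): "bbox" ([left, top, width, height] in pixels, round what is visible of it).
- regions_of(target, picture): "pixels" (400x640 bool, what is visible of it) and "bbox" ([left, top, width, height] in pixels, round what is visible of it).
The state is a dict: "t": time; "joints": joint angles; "qvel": joint speeds; "tau": joint torques, N m; "eef_pos": TCP position; "tcp_rot": TCP orientation; "ft_force": force on the tool from outside, world axes, zero at the start; "moment": the same for the moment, N m; "opening": opening from 0.0 (shut) to 1.0 (fully open).
Only numpy, scipy, OpenCV 4.12 (cv2) and the standard library are available. Lean on these libraries where they do the work, as an engineer would, in place of code of your own. Each camera call takes 0.05 s, during which the arm holds its last target.

TASK

Take the rose-gold watch head out of the smoked acrylic tray and lay it flat, dial up, on the bench caliper's rest between the open jaws, with its lugs pointing along the jaws. Let go of it, then slide the moving jaw shut by its thumb block until the case is snugly pinched between both jaws, feeling for contact and pressing only lightly so that the jaw does not cant or squeeze the case hard. Let go with the case still pinched, and leave the loupe, the battery tester and the screwdriver stand where they are.

Things in the scene. Friction and masses are not known exactly. Their poses are not given: they have to be found in the camera images.
- gauge: Bench caliper fixed to the ledge: grey plate 100 (x) x 200 (y) x 8 mm, origin at its underside's centre. Beam along y at x = 25 mm, 16 wide, top z = 18. Two bar jaws, 12 mm thick, z 21.5 to 36, reach from it to x = -50 mm. The -y jaw is a stationary anvil on a fine-adjust screw: its face stands at y = -30 to -4 mm, differs each time and is not measured: feel for contact
- rest (a point): Point on top of the rest, the flat grey plate between the jaws (56 mm in x, y from -30 to +58 mm of the caliper, top at z = 20 mm, 2 mm above the beam). At x = -22, y = 0, z = 20 mm of the caliper; same axes
- carriage (a joint): Position of the sliding carriage (+y jaw) in m: 0 wide open, grows as the jaw closes towards the caliper's -y; the moving jaw's face is at y = 54 mm minus this value. Slides with about 4 N of drag, stays where it is left, travel 58 mm; starts at 0 to 8 mm
- thumb (a point): Grip point in the black thumb block on the carriage: block 24 mm (caliper x) x 14 mm (caliper y), z 33 to 68 mm, over the beam (x = 25 mm), its centre 26 mm behind (+y of) the moving jaw's face. This point is on its axis at z = 55 mm. Pushed here the carriage slides along the caliper's y. The steel carriage under it is 26 x 44 mm, top at z = 33 mm
- jaw: The moving bar jaw, x along the bar; origin in the carriage on the beam's axis, 18 mm behind the jaw's face, at the plate's underside height. It cants about the vertical against a stiff spring (40 N m/rad: about 0.0012 rad per newton at the case, 47 mm from the beam); uncanted its axes are parallel to the caliper's. Over 12 N on the case or 0.03 rad of cant is too much
- watch_center (a point): Centre (half-way up) of the rose-gold watch head, strap off, lying dial up: round case 32 mm across, 9 mm thick, about 45 g. Two pairs of lugs stick out along its own +x and -x, flat-ended, 39 mm from end to end, 19.5 mm wide over each pair, 7 mm high from the underside. Good to grip across the lug ends (along its x). z up
- loupe_center (a point): Centre of a stainless loupe, a round turned piece 29 mm across and 28 mm high, standing in the tray; leave alone
- tester_center (a point): Centre of the chrome battery tester, a flat block 56 x 36 x 18 mm, lying in the tray; leave alone
- stand_center (a point): Centre of the matte green screwdriver stand, a block 50 (x) x 100 (y) x 40 mm with five drivers standing up to 97 mm; on the ledge beyond the work; leave alone
- tray: Smoke acrylic tray standing on two steel runners, fixed: 150 (x) x 270 (y) mm, origin at the centre underneath, inner floor at z = 11 mm, walls 3 mm thick up to z = 20 mm. Watch, loupe and tester lie in it in any order, in a row along its y about 78 mm apart

How it is judged (in metres and radians):
On the way, in this order (a step that is already met when the one before it is completed fails the run):
1. the watch head lies flat on the rest between the open jaws, lugs along the jaws, let go (x of watch_center in the frame of gauge between -0.037 and -0.007 m and z of watch_center in the frame of gauge between 0.0215 and 0.0275 m and angle between watch_center's own z axis and vertical below 0.12 rad and angle between the x axis of watch_center and the x axis of gauge, either way round below 0.3 rad and contact force between the fingers and watch below 0.1 N and y of watch_center in the frame of gauge between -0.03 and 0.05 m and linear speed of watch below 0.02 m/s and contact force between jaw and watch below 0.3 N), for 0.2 s.
2. the moving jaw presses the case (more than 1 N) (contact force between jaw and watch above 1 N), for 0.3 s.
At the end, for the whole second after the job is handed in: The watch head lies flat on the rest (tilt under 0.12 rad, centre within 15 mm of the rest's centre along the jaws, lug line within 0.3 rad of the jaws), let go and at rest, pinched between the jaws with more than 1 N, the moving jaw canted less than 0.015 rad (x of watch_center in the frame of gauge between -0.037 and -0.007 m and z of watch_center in the frame of gauge between 0.0215 and 0.0275 m and angle between watch_center's own z axis and vertical below 0.12 rad and angle between the x axis of watch_center and the x axis of gauge, either way round below 0.3 rad and contact force between the fingers and watch below 0.1 N and contact force between jaw and watch above 1 N and linear speed of watch below 0.01 m/s and velocity of joint carriage between -0.003 and 0.003 m/s and angle between the x axis of jaw and the x axis of gauge, either way round below 0.015 rad); the robot touches nothing.
It fails at once if the jaw squeezes the case with more than 12 N (contact force between jaw and watch above 12 N).
It fails at once if the moving jaw cants by more than 0.03 rad (angle between the x axis of jaw and the x axis of gauge, either way round above 0.03 rad).
It fails at once if the loupe is moved by more than 15 mm (distance of loupe_center from where it was at the start of the episode above 0.015 m).
It fails at once if the tester is moved by more than 15 mm (distance of tester_center from where it was at the start of the episode above 0.015 m).
It fails at once if the stand is moved by more than 15 mm (distance of stand_center from where it was at the start of the episode above 0.015 m).
It also fails if it takes over 72 s, if anything falls off the work surface, if the arm or the gripper's body presses on something with over 40 N, if the wrist force passes 120 N, or if a joint passes its speed limit or range.

## Working session

There is one attempt and no reset: what is moved stays moved. The work goes in short steps, Python scripts to look and compute and a tool call to move; the robot and the scene stay as the last step left them, time stands still between calls to the robot, and variables do not carry over. Pictures are saved under pics/ and viewed, and the job is handed in when it is done.

Besides the shell and the picture viewer there is one more tool, called after "Call:" as name(argument=value, ...) on one line, values as JSON. send_rows: Moves the arm, as the interface text tells. Its arguments: {"type":"object","properties":{"plan":{"type":"string"}},"required":["plan"]}

```bash
mkdir -p pics; ls; python3 - <<'E'
from cell import env, eyes, job_done, boxes_of, regions_of
import cv2, numpy as np, pickle
print(env.state())
for n in ["side","top"]:
    p=eyes.read_camera(n)
    print(n,{k:v for k,v in p.items() if k!="image"})
    cv2.imwrite(f"pics/{n}0.png",p["image"][:,:,::-1])
    for t in ["gauge","carriage","jaw","watch_center","loupe_center","tester_center","stand_center","tray","thumb"]:
        r=regions_of(t,p)
        print(t,[(x["bbox"],round(x["confidence"],2)) for x in r[:3]])
    pickle.dump(p,open(f"{n}0.pkl","wb"))
E
```

```text
pics
{'t': 0.0, 'joints': array([-1.21261176e+00,  4.91547194e-01,  1.55946592e+00, -1.08494932e-05,
        1.09167232e+00, -1.05561863e-01]), 'qvel': array([-0.00021153, -0.00088435, -0.00120842, -0.00048636, -0.00061434,
       -0.00112473]), 'tau': array([-2.14546228e-03, -6.12647223e+01, -2.58177495e+01,  6.91601657e-02,
        4.83653520e-02, -1.07395133e-04]), 'eef_pos': array([ 279.51656774, -558.73875864,  214.06375369]), 'tcp_rot': array([-3.14050494e+00, -1.05573221e-04,  4.63751378e-01]), 'ft_force': array([-0.21381921, -0.01531354,  1.10439002]), 'moment': array([-0.00712855,  0.01817042, -0.01147049]), 'opening': 0.9999131790774288}
side {'vertical_fov': 53.83459438042889, 'cx': 321.2123292040118, 'cy': 202.97401387475057, 'k1': -0.06911222306244892, 'extrinsics': array([[ 7.30314044e-01,  4.74935854e-01, -4.90996265e-01,
         2.62205675e+02],
       [-6.83046129e-01,  4.97757242e-01, -5.34495756e-01,
        -4.10695115e+02],
       [-9.45425157e-03,  7.25722855e-01,  6.87922201e-01,
         6.21146590e+02],
       [ 0.00000000e+00,  0.00000000e+00,  0.00000000e+
[... 921 characters left out ...]
66744824e-02,  1.08003339e-01,  9.93473835e-01,
         1.01804362e+03],
       [ 0.00000000e+00,  0.00000000e+00,  0.00000000e+00,
         1.00000000e+00]]), 'shot': 2}
gauge [([217.1, 224.4, 100.8, 65.7], 0.82)]
carriage [([217.1, 247.8, 28.7, 42.1], 0.76)]
jaw [([235.6, 250.6, 11.1, 38.3], 0.71)]
watch_center [([363.0, 124.2, 53.7, 30.8], 0.73), ([429.5, 263.3, 14.7, 21.0], 0.52)]
loupe_center []
tester_center [([388.5, 247.7, 18.0, 29.3], 0.56)]
stand_center [([363.9, 125.4, 52.7, 28.7], 0.64), ([215.0, 247.1, 33.6, 41.2], 0.36)]
tray [([368.5, 210.7, 135.4, 101.9], 0.87)]
thumb [([218.8, 246.3, 28.0, 42.8], 0.73), ([427.9, 264.7, 14.1, 19.1], 0.59), ([364.6, 124.5, 51.2, 30.9], 0.45)]
```

```bash
python3 - <<'E'
import cv2
a=cv2.imread("pics/top0.png"); cv2.imwrite("pics/top0z.png",cv2.resize(a[110:330,200:520],None,fx=2.5,fy=2.5,interpolation=cv2.INTER_CUBIC))
a=cv2.imread("pics/side0.png"); cv2.imwrite("pics/side0z.png",cv2.resize(a[150:400,170:460],None,fx=2.4,fy=2.4,interpolation=cv2.INTER_CUBIC))
E
```

```text
(no output)
```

View pics/top0z.png

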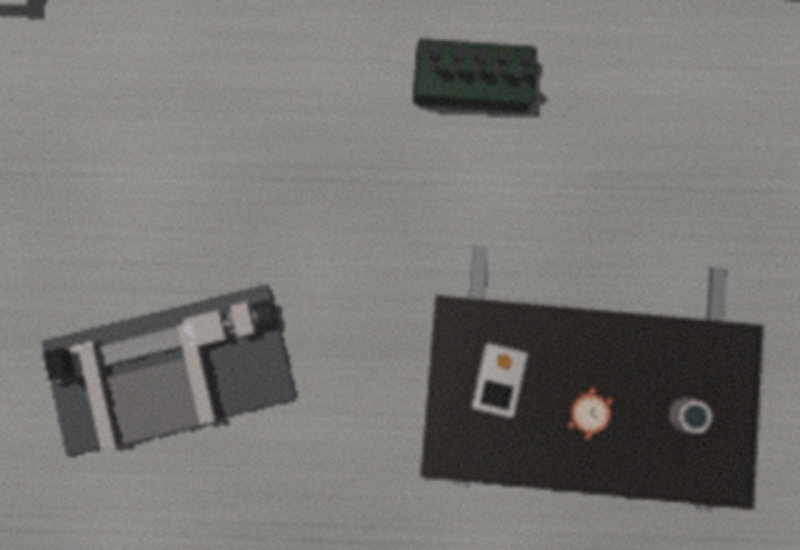

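View pics/side0z.png

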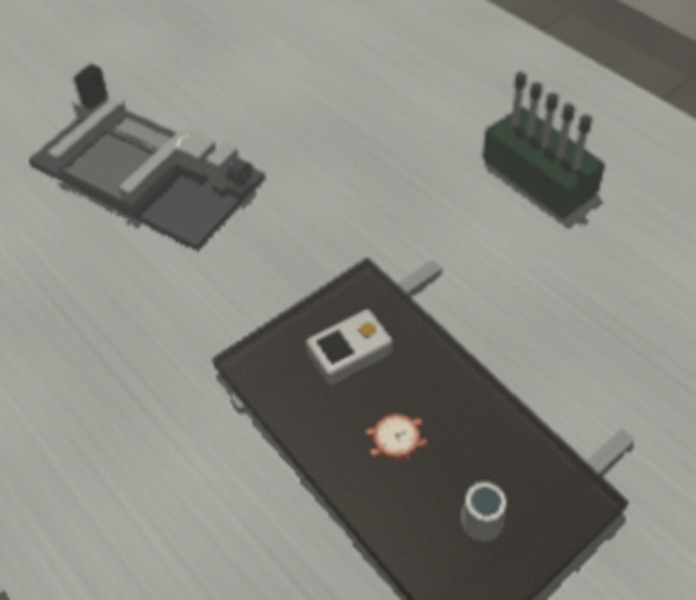

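```bash
python3 - <<'E'
import cv2
def z(n,x,y,w,h,f,o):
    a=cv2.imread(f"pics/{n}0.png")[y:y+h,x:x+w]
    a=cv2.resize(a,None,fx=f,fy=f,interpolation=cv2.INTER_CUBIC)
    a=cv2.convertScaleAbs(a,alpha=1.4,beta=10)
    for i in range(0,w,10): cv2.putText(a,str(x+i),(i*f,8),0,.3,(0,255,255),1); cv2.line(a,(i*f,8),(i*f,14),(0,255,255))
    for i in range(0,h,10): cv2.putText(a,str(y+i),(0,i*f+4),0,.3,(0,255,255),1)
    cv2.imwrite(f"pics/{o}.png",a)
z("top",210,220,115,75,7-1,"zg")
z("side",175,170,110,90,6,"zgs")
z("top",365,205,145,110,5,"zt")
z("side",255,250,185,150,4,"zts")
E
```

```text
(no output)
```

View pics/zg.png

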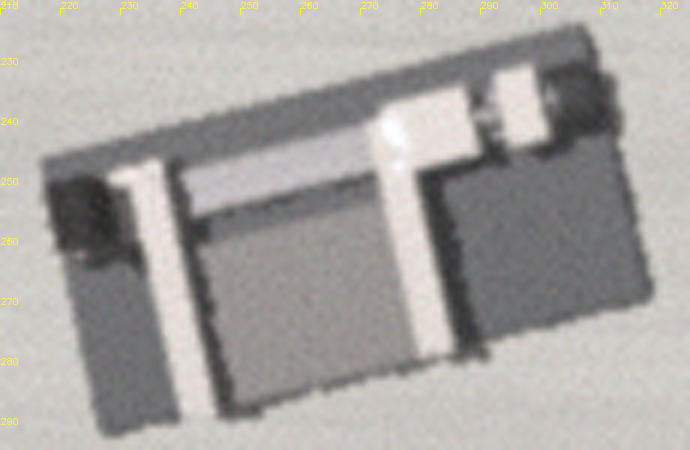

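View pics/zgs.png

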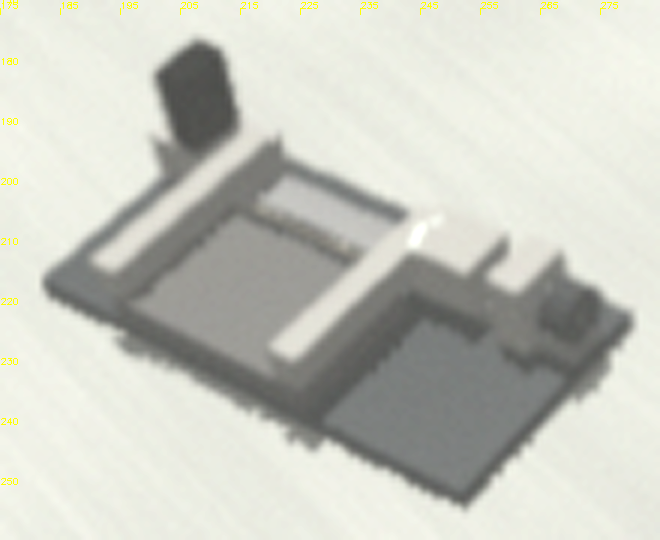

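View pics/zt.png

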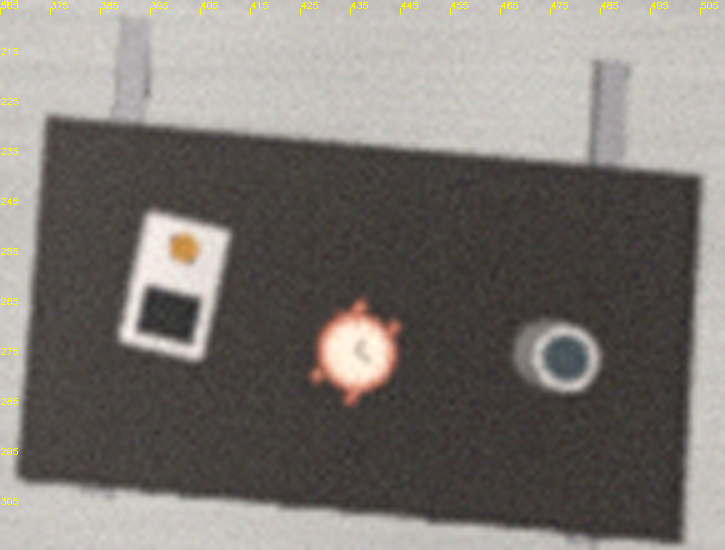

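View pics/zts.png

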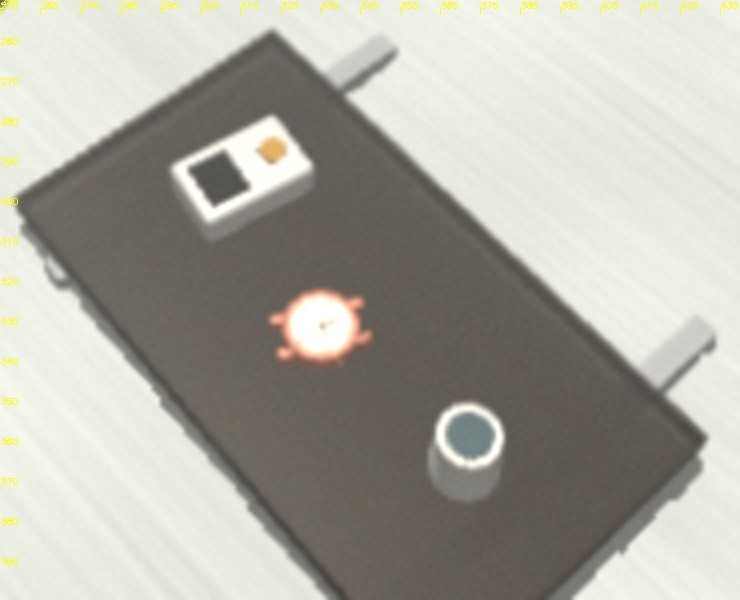

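```bash
cat > h.py <<'E'
import numpy as np, pickle, cv2
from scipy.optimize import least_squares
def par(p):
    f=200/np.tan(np.radians(p["vertical_fov"])/2); return f,p["cx"],p["cy"],p["k1"],np.array(p["extrinsics"])
def proj(p,X):
    f,cx,cy,k,E=par(p); X=np.atleast_2d(X)
    c=(X-E[:3,3])@E[:3,:3]; u=c[:,0]/-c[:,2]; v=-c[:,1]/-c[:,2]; r=1+k*(u*u+v*v)
    return np.c_[f*u*r+cx,f*v*r+cy]
def ray(p,uv):
    f,cx,cy,k,E=par(p); d=np.array([(uv[0]-cx)/f,(uv[1]-cy)/f]); s=d.copy()
    for _ in range(30): s=d/(1+k*(s@s))
    return E[:3,3],E[:3,:3]@np.array([s[0],-s[1],-1.])
def onz(p,uv,z):
    o,d=ray(p,uv); return o+d*(z-o[2])/d[2]
def tri(pa,a,pb,b):
    r=least_squares(lambda X:np.r_[proj(pa,X)[0]-a,proj(pb,X)[0]-b],[500,-100,50]); return r.x,r.fun
def tf(q,L):
    c,s=np.cos(q[3]),np.sin(q[3]); L=np.atleast_2d(L); return np.c_[q[0]+c*L[:,0]-s*L[:,1],q[1]+s*L[:,0]+c*L[:,1],q[2]+L[:,2]]
def fit(obs,q0):
    g=lambda q:np.concatenate([(proj(p,tf(q,L))[0]-uv) for p,L,uv in obs])
    r=least_squares(g,q0,loss="soft_l1"); return r.x,g(r.x).reshape(-1,2)
def load(n): return pickle.load(open(n+".pkl","rb"))
E
cat > a.py <<'E'
from h import *
T=load("top0");S=load("side0")
np.set_printoptions(suppress=True,precision=2)
G=[(T,(50,-100,4),(307.8,224.2)),(T,(-50,-100,8),(318.7,269.5)),(T,(-50,100,8),(227.2,292.5)),(T,(50,100,8),(217.2,246.3)),
(S,(-50,100,4),(182.2,217.2)),(S,(-50,-100,4),(252.2,253)),(S,(50,-100,4),(280.3,223.3))]
q,r=fit(G,[450,150,20,.24]);print("gauge",q);print(r)
Y=[(T,(75,135,20),(374.6,228.4)),(T,(75,-135,20),(505,240.2)),(T,(-75,-135,20),(501.6,313.4)),(T,(-75,135,20),(368.4,300.6)),
(S,(75,135,20),(323,257.5)),(S,(-75,135,20),(259.5,300)),(S,(75,-135,20),(431.8,359.5))]
y,r=fit(Y,[450,-200,20,0]);print("tray",y);print(r)
w,f=tri(T,(436.4,275.4),S,(335.2,331.2));print("watch top",w,f, w[2]-y[2])
for g in (q,):
  # rest plane jaw positions
  cg,sg=np.cos(g[3]),np.sin(g[3])
  def loc(P): d=P-g[:3]; return np.array([cg*d[0]+sg*d[1],-sg*d[0]+cg*d[1],d[2]])
  for nm,uv,z in [("movface end",(246.2,289.3),36),("movback end",(240.3,289.5),36),("mov face far",(237.2,246.7),36),("anv inner end",(279.2,279.5),36),("anv inner mid",(274,250),36),("anv back end",(285.5,279),36)]:
    print(nm,loc(onz(T,uv,g[2]+z)))
z=y[2]+18
E=[onz(T,(365+a/5,205+b/5),z) for a,b in [(362,306),(396,327),(315,377),(350,397)]]
d=(E[0]+E[1]-E[2]-E[3])/2;print("lug len",np.linalg.norm(d),"yaw",np.arctan2(d[1],d[0]),"mid",np.mean(E,0))
pickle.dump((q,y,w),open("fit.pkl","wb"))
E
python3 a.py
```

```text
gauge [521.64 166.86  -0.79   0.27]
[[ 0.32 -0.75]
 [ 0.4   0.12]
 [-0.43  0.04]
 [-0.5  -0.22]
 [-0.59  0.23]
 [-0.26  0.78]
 [ 0.45 -0.34]]
tray [ 507.68 -186.6    -3.77   -0.06]
[[-0.13 -0.53]
 [ 0.31 -0.5 ]
 [-0.21  0.21]
 [ 0.09 -0.  ]
 [ 0.12  0.17]
 [-1.03  0.08]
 [ 0.13  0.1 ]]
watch top [ 497.09 -185.13   18.85] [ 0.05 -0.06 -0.06  0.01] 22.61742743258991
movface end [-52.33  52.21  36.  ]
movback end [-49.85  64.09  36.  ]
mov face far [36.53 51.31 36.  ]
anv inner end [-49.18 -18.03  36.  ]
anv inner mid [ 11.66 -21.23  36.  ]
anv back end [-51.27 -30.81  36.  ]
lug len 34.875082065330176 yaw -0.5703210521081128 mid [ 496.84 -185.36   14.23]
```

```bash
cat >> h.py <<'E'
def plan(goal,yaw,grip,n,state=None):
    """print suggested rows to go to world goal xyz, yaw"""
    from cell import env
    s=env.state(); P=np.array(s["eef_pos"]); y=s["tcp_rot"][2]
    dy=yaw-y; D=np.array(goal)-P
    print("dist",np.linalg.norm(D),"dyaw",dy)
    rows=[];
    for i in range(n):
        yy=y+dy*i/n; d=D/n
        tx=np.array([np.cos(yy),np.sin(yy)]); ty=np.array([np.sin(yy),-np.cos(yy)])
        rows.append(f"{d[:2]@tx:.1f} {d[:2]@ty:.1f} {-d[2]:.1f} {-dy/n:.3f} {grip}")
    print("; ".join(rows))
E
python3 - <<'E'
from h import *
S=load("side0")
E=[onz(S,(255+a/4,250+b/4),15) for a,b in [(358,301),(366,338),(277,320),(285,353)]]
d=(E[0]+E[1]-E[2]-E[3])/2;print(np.linalg.norm(d),np.arctan2(d[1],d[0]),np.mean(E,0))
plan([497,-185,120],1.0,60,12)
E
```

```text
34.8604907164323 -0.5334234141371895 [ 497.94629192 -184.98382366   15.        ]
dist 442.81227068130886 dyaw 0.5362185116654856
30.1 -19.8 7.9 -0.045 60; 31.0 -18.4 7.9 -0.045 60; 31.8 -17.0 7.9 -0.045 60; 32.5 -15.6 7.9 -0.045 60; 33.2 -14.1 7.9 -0.045 60; 33.8 -12.6 7.9 -0.045 60; 34.3 -11.1 7.9 -0.045 60; 34.8 -9.5 7.9 -0.045 60; 35.2 -8.0 7.9 -0.045 60; 35.5 -6.4 7.9 -0.045 60; 35.7 -4.8 7.9 -0.045 60; 35.9 -3.2 7.9 -0.045 60
```

Call:
send_rows(plan="30 -20 8 -0.045 60; 31 -18 8 -0.045 60; 32 -17 8 -0.045 60; 32 -16 8 -0.045 60; 33 -14 8 -0.045 60; 34 -13 8 -0.045 60; 34 -11 8 -0.045 60; 35 -9 8 -0.045 60")

```text
t: 1.8
eef_pos: [425.9, -304.8, 149.0]
tcp_rot: [3.137, 0.002, 0.83]
ft_force: [1.3, 0.3, 0.1]
opening: 0.629
```

```bash
python3 - <<'E'
from h import *
plan([497,-185,110],1.015,60,7)
E
```

```text
dist 144.64538303422643 dyaw 0.1846164053057442
19.5 -4.0 5.6 -0.026 60; 19.6 -3.5 5.6 -0.026 60; 19.7 -3.0 5.6 -0.026 60; 19.7 -2.5 5.6 -0.026 60; 19.8 -2.0 5.6 -0.026 60; 19.8 -1.4 5.6 -0.026 60; 19.9 -0.9 5.6 -0.026 60
```

Call:
send_rows(plan="20 -4 5.6 -0.026 60; 20 -3.5 5.6 -0.026 60; 20 -3 5.6 -0.026 60; 20 -2.5 5.6 -0.026 60; 20 -2 5.6 -0.026 60; 20 -1.5 5.6 -0.026 60; 20 -1 5.6 -0.026 60")

```text
t: 2.5
eef_pos: [501.7, -175.9, 108.3]
tcp_rot: [3.136, 0.002, 1.024]
ft_force: [0.6, -0.1, 0.1]
opening: 0.629
```

```bash
python3 - <<'E'
from h import *
plan([497,-185,60],1.015,60,4)
E
```

```text
dist 49.41449389428916 dyaw -0.008764729005571681
-2.6 0.2 12.1 0.002 60; -2.6 0.2 12.1 0.002 60; -2.6 0.2 12.1 0.002 60; -2.6 0.2 12.1 0.002 60
```

Call:
send_rows(plan="-2.6 0.2 12 0 60; -2.6 0.2 12 0 60; -2.6 0.2 12 0 60; -2.6 0.2 12 0 60; 0 0 0 0 60; 0 0 0 0 60")

```text
t: 3.1
eef_pos: [496.1, -186.9, 56.0]
tcp_rot: [3.137, 0.003, 1.023]
ft_force: [0.7, 0.3, -0.5]
opening: 0.629
```

```bash
python3 - <<'E'
from h import *
from cell import env,eyes
s=env.state();print(s["eef_pos"],s["tcp_rot"],s["ft_force"])
P=eyes.read_camera("side");T=eyes.read_camera("top")
print(proj(P,s["eef_pos"]),proj(T,s["eef_pos"]))
a=P["image"][240:380,250:420,::-1];cv2.imwrite("pics/s1.png",cv2.resize(a,None,fx=4.5,fy=4.5,interpolation=cv2.INTER_CUBIC))
a=T["image"][205:315,365:510,::-1];cv2.imwrite("pics/t1.png",cv2.resize(a,None,fx=5,fy=5,interpolation=cv2.INTER_CUBIC))
E
```

```text
[ 496.06286864 -186.87041617   56.0150661 ] [3.13708931e+00 2.69300066e-03 1.02312963e+00] [ 0.69397812  0.28129023 -0.54274674]
[[335.81437846 320.8300861 ]] [[440.7550572  276.95918089]]
```

View pics/s1.png

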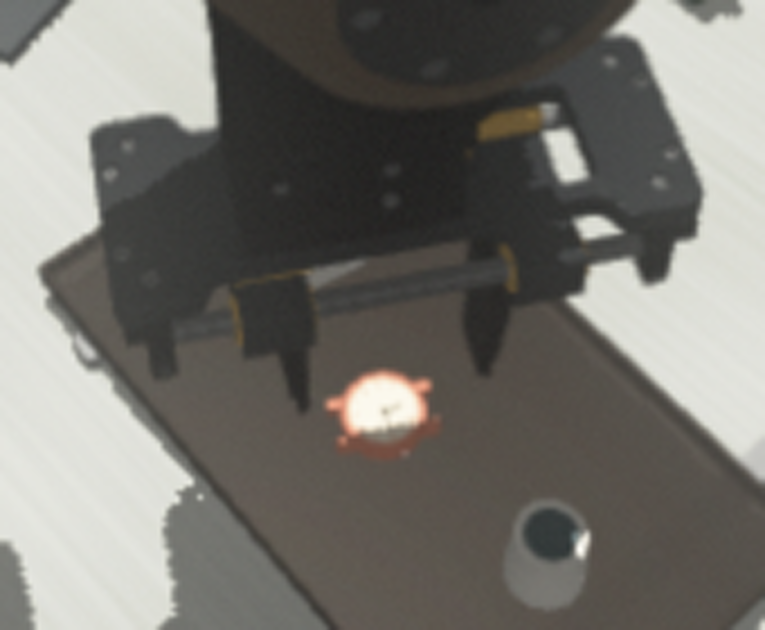

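View pics/t1.png

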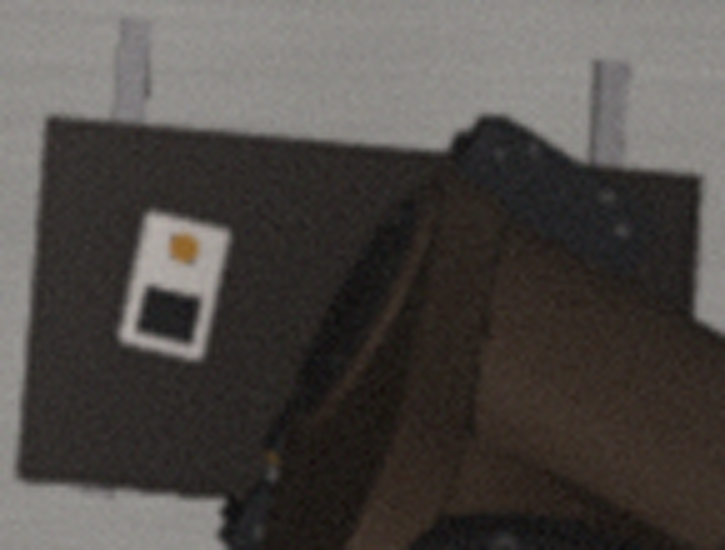

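```bash
python3 - <<'E'
from h import *
S=load("side0");from cell import env
s=env.state();P=s["eef_pos"];y=s["tcp_rot"][2]
tx=np.array([np.cos(y),np.sin(y),0]);ty=np.array([np.sin(y),-np.cos(y),0])
for a in(-10,0,10):
  for b in (-42,-30,30,42):
    print(a,b,(proj(S,P+tx*a+ty*b)[0]-[250,240])*4.5)
plan([497,-185,40],1.015,60,2)
E
```

```text
-10 -42 [274.92937185 410.22838746]
-10 -30 [308.84027704 403.69501776]
-10 30 [475.7072113  371.10153462]
-10 42 [508.51725493 364.60600058]
0 -42 [269.62655053 384.76862835]
0 -30 [303.18221825 378.37081944]
0 30 [468.33592893 346.46819804]
0 42 [500.81673668 340.11296232]
10 -42 [264.43979695 359.84152773]
10 -30 [297.64654654 353.5752521 ]
10 30 [461.11668298 322.34236517]
10 42 [493.27375958 316.12303511]
dist 16.524640340775736 dyaw -0.008570092101888083
0.9 -0.1 8.2 0.004 60; 0.9 -0.1 8.2 0.004 60
```

Call:
send_rows(plan="1 0 12 0 60; 0.8 0 12 0 60; 0 0 8 0 60; 0 0 4 0 60; 0 0 2 0 60; 0 0 0 0 60")

```text
t: 3.8
eef_pos: [497.7, -185.3, 15.5]
tcp_rot: [3.135, 0.003, 1.024]
ft_force: [0.5, -0.0, 0.3]
opening: 0.629
```

Call:
send_rows(plan="0 0 1 0 60; 0 0 1 0 60; 0 0 0 0 60")

```text
t: 4.1
eef_pos: [498.0, -185.4, 13.8]
tcp_rot: [3.134, 0.002, 1.024]
ft_force: [0.0, -0.4, 0.1]
opening: 0.632
```

```bash
python3 - <<'E'
from h import *
from cell import env,eyes
P=eyes.read_camera("side")
a=P["image"][280:370,290:400,::-1];cv2.imwrite("pics/s2.png",cv2.resize(a,None,fx=6,fy=6,interpolation=cv2.INTER_CUBIC))
E
```

```text
(no output)
```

View pics/s2.png

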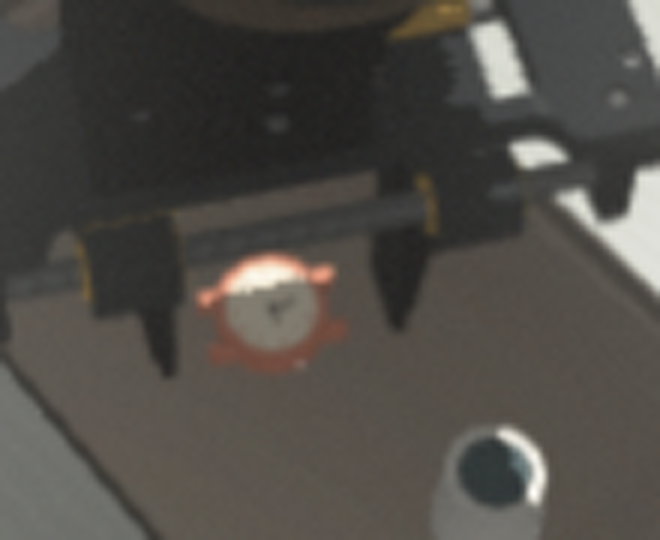

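Call:
send_rows(plan="0 0 0.7 0 60; 0 0 0.7 0 60; 0 0 0.7 0 60; 0 0 0 0 60")

```text
t: 4.55
eef_pos: [498.3, -185.5, 12.0]
tcp_rot: [3.134, 0.002, 1.024]
ft_force: [-0.1, -0.9, 0.3]
opening: 0.63
```

Call:
send_rows(plan="0 0 0.6 0 60; 0 0 0.5 0 60; 0 0 0 0 60")

```text
t: 4.85
eef_pos: [498.3, -185.5, 11.7]
tcp_rot: [3.133, 0.002, 1.024]
ft_force: [-1.2, 0.6, -0.4]
opening: 0.632
```

Call:
send_rows(plan="0 0 1 0 60; 0 0 1 0 60; 0 0 0 0 60")

```text
t: 5.15
eef_pos: [498.5, -185.6, 11.8]
tcp_rot: [3.132, 0.002, 1.024]
ft_force: [-0.2, -0.4, 0.1]
opening: 0.635
```

Call:
send_rows(plan="0 0 -1 0 60; 0 0 0 0 38; 0 0 0 0 30; 0 0 0 0 30; 0 0 0 0 30; 0 0 0 0 30; 0 0 0 0 30")

```text
t: 5.85
eef_pos: [498.4, -185.6, 12.5]
tcp_rot: [3.133, 0.002, 1.024]
ft_force: [0.1, 1.4, 2.5]
opening: 0.4
```

Call:
send_rows(plan="0 0 -3 0 30; 0 0 -8 0 30; 0 0 -15 0 30; 0 0 -15 0 30; 0 0 0 0 30")

```text
t: 6.35
eef_pos: [497.9, -185.2, 55.8]
tcp_rot: [3.134, 0.002, 1.024]
ft_force: [0.2, 0.1, -0.7]
opening: 0.397
```

```bash
python3 - <<'E'
from h import *
from cell import env,eyes
P=eyes.read_camera("side")
a=P["image"][250:360,290:400,::-1];cv2.imwrite("pics/s3.png",cv2.resize(a,None,fx=5,fy=5,interpolation=cv2.INTER_CUBIC))
E
```

```text
(no output)
```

View pics/s3.png

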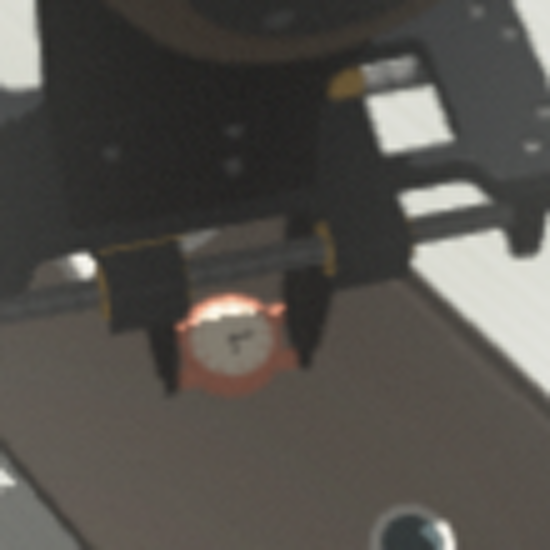

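```bash
python3 - <<'E'
from h import *
T=load("top0");S=load("side0")
np.set_printoptions(suppress=True,precision=2)
G=[(T,(50,-100,4),(307.8,224.2)),(T,(-50,-100,8),(318.7,269.5)),(T,(-50,100,8),(227.2,292.5)),(T,(50,100,8),(217.2,246.3)),
(S,(-50,100,4),(182.2,217.2)),(S,(-50,-100,4),(252.2,253)),(S,(50,-100,4),(280.3,223.3))]
for z in (0,2):
  g=lambda q:np.concatenate([(proj(p,tf([q[0],q[1],z,q[2]],L))[0]-uv) for p,L,uv in G])
  r=least_squares(g,[520,166,.27]);print(z,r.x,np.abs(r.fun).max())
q=[r.x[0],r.x[1],0,r.x[2]]
q,_=q,0
np.save("g.npy",q)
# features: moving & anvil jaw lines in both pictures
c,s=np.cos(q[3]),np.sin(q[3])
def loc(P): d=P-np.array(q[:3]); return np.array([c*d[0]+s*d[1],-s*d[0]+c*d[1],d[2]])
for p,o,f,L in[(T,(210,220),6,[("mf",(217,415)),("mf",(163,160)),("mb",(183,415)),("af",(415,355)),("af",(380,180)),("ab",(453,350))]),
 (S,(175,170),6,[("m-left end",(92,250)),("m face end",(110,270)),("mface far",(265,138)),("a face end",(268,347)),("a face far",(400,218)),("a back end",(292,362))])]:
  for n,uv in L: print(n,loc(onz(p,(o[0]+uv[0]/f,o[1]+uv[1]/f),36)))
# thumb top
from cell import env,eyes
import sys
G0=tf(q,[[-22,6,20],[25,78,68],[25,80,55]]);print(G0)
yaw=np.pi/2+q[3];print("yaw",yaw)
P=G0[0].copy();P[2]=70;plan(P,yaw,30,14)
print(proj(T,tf(q,[[37,85,68],[13,85,68],[13,71,68],[37,71,68]])),proj(S,tf(q,[[37,85,68],[13,85,68],[13,71,68],[37,71,68]])))
E
```

```text
0 [521.56 166.59   0.27] 0.7057177680159157
2 [521.35 165.88   0.27] 0.882479008145026
mf [-51.55  52.85  36.  ]
mf [37.04 52.09 36.  ]
mb [-48.81  64.16  36.  ]
af [-47.93 -17.43  36.  ]
af [ 12.53 -19.13  36.  ]
ab [-49.36 -30.42  36.  ]
m-left end [-46.19  66.14  36.  ]
m face end [-50.16  53.28  36.  ]
mface far [30.78 53.1  36.  ]
a face end [-49.05 -20.33  36.  ]
a face far [ 23.39 -18.36  36.  ]
a back end [-50.06 -32.06  36.  ]
[[498.55 165.77  20.  ]
 [524.55 247.72  68.  ]
 [524.01 249.65  55.  ]]
yaw 1.841951377302908
dist 351.1447743113662 dyaw 0.8181597419422921
21.4 -13.0 -1.1 -0.058 30; 22.2 -11.7 -1.1 -0.058 30; 22.8 -10.4 -1.1 -0.058 30; 23.4 -9.0 -1.1 -0.058 30; 23.9 -7.7 -1.1 -0.058 30; 24.3 -6.3 -1.1 -0.058 30; 24.6 -4.8 -1.1 -0.058 30; 24.8 -3.4 -1.1 -0.058 30; 25.0 -1.9 -1.1 -0.058 30; 25.1 -0.5 -1.1 -0.058 30; 25.0 1.0 -1.1 -0.058 30; 24.9 2.5 -1.1 -0.058 30; 24.8 3.9 -1.1 -0.058 30; 24.5 5.4 -1.1 -0.058 30
[[217.45 250.6 ]
 [219.99 262.39]
 [226.81 260.7 ]
 [224.25 248.91]] [[207.7  175.81]
 [200.11 181.84]
 [204.77 183.96]
 [212.34 177.86]]
```

Call:
send_rows(plan="21 -13 -3 -0.058 30; 22 -12 -3 -0.058 30; 23 -10.5 -3 -0.058 30; 23.5 -9 -3 -0.058 30; 24 -7.5 -3 -0.058 30; 24.5 -6 -3 -0.058 30; 24.5 -5 -3 -0.058 30; 25 -3.5 -3 -0.058 30")

```text
t: 7.2
eef_pos: [495.3, 20.6, 74.2]
tcp_rot: [3.141, 0.005, 1.5]
ft_force: [0.8, -0.5, 0.2]
opening: 0.398
```

```bash
python3 - <<'E'
from h import *
plan([498.6,165.8,80],1.842,30,7)
E
```

```text
dist 145.40002399773536 dyaw 0.3422407577656481
20.7 -1.0 -0.8 -0.049 30; 20.8 0.0 -0.8 -0.049 30; 20.7 1.0 -0.8 -0.049 30; 20.7 2.0 -0.8 -0.049 30; 20.5 3.0 -0.8 -0.049 30; 20.4 4.0 -0.8 -0.049 30; 20.1 5.0 -0.8 -0.049 30
```

Call:
send_rows(plan="20 -1 -1 -0.05 30; 20 0 -1 -0.05 30; 20 1 -1 -0.05 30; 20 2 -1 -0.05 30; 20 3 0 -0.05 30; 18 4 0 -0.05 30; 16 4 0 -0.03 30; 0 0 0 0 30")

```text
t: 8.0
eef_pos: [494.8, 164.1, 73.1]
tcp_rot: [-3.135, 0.004, 1.849]
ft_force: [-0.1, -0.9, 0.1]
opening: 0.4
```

```bash
python3 - <<'E'
from h import *
from cell import env,eyes
plan([498.6,165.8,50],1.842,30,4)
P=eyes.read_camera("side")
a=P["image"][150:260,160:300,::-1];cv2.imwrite("pics/s4.png",cv2.resize(a,None,fx=5,fy=5,interpolation=cv2.INTER_CUBIC))
T=eyes.read_camera("top")
a=T["image"][200:310,190:340,::-1];cv2.imwrite("pics/t4.png",cv2.resize(a,None,fx=5,fy=5,interpolation=cv2.INTER_CUBIC))
E
```

```text
dist 23.44256397780139 dyaw -0.007098455817445837
0.2 1.0 5.8 0.002 30; 0.2 1.0 5.8 0.002 30; 0.2 1.0 5.8 0.002 30; 0.2 1.0 5.8 0.002 30
```

View pics/s4.png

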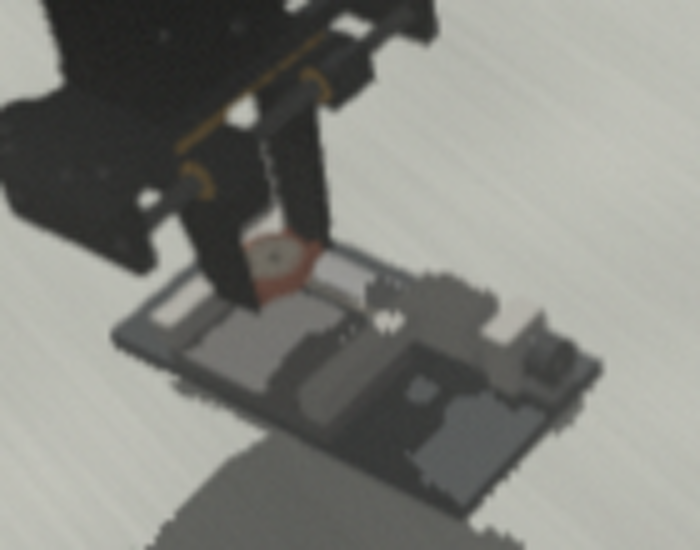

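View pics/t4.png

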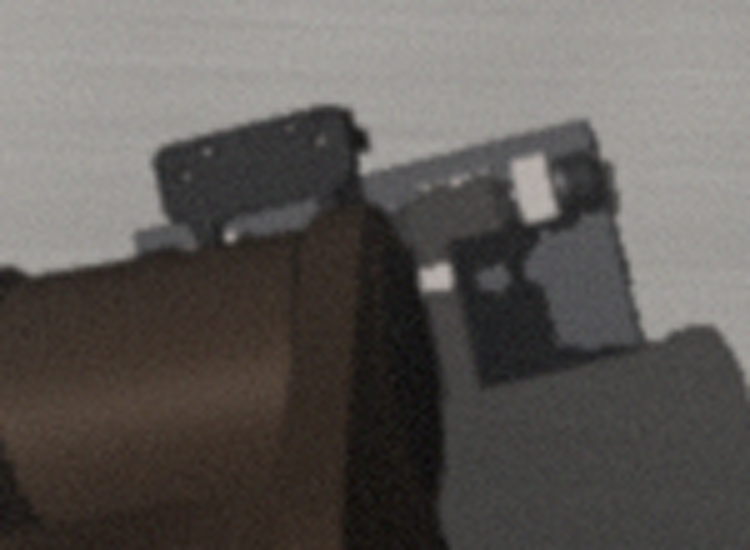

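Call:
send_rows(plan="0.3 1 12 0 30; 0.3 1 12 0 30; 0.2 1 10 0 30; 0 0.5 5 0 30; 0 0 3 0 30; 0 0 0 0 30")

```text
t: 8.7
eef_pos: [497.6, 161.4, 25.8]
tcp_rot: [-3.132, 0.004, 1.842]
ft_force: [0.7, 0.5, -0.5]
opening: 0.398
```

```bash
python3 - <<'E'
from h import *
from cell import env,eyes
plan([498.6,165.8,23],1.842,30,2)
P=eyes.read_camera("side")
a=P["image"][150:260,160:300,::-1];cv2.imwrite("pics/s5.png",cv2.resize(a,None,fx=5,fy=5,interpolation=cv2.INTER_CUBIC))
E
```

```text
dist 5.316097955430305 dyaw 0.00019670489691514526
2.0 1.1 1.4 -0.000 30; 2.0 1.1 1.4 -0.000 30
```

View pics/s5.png

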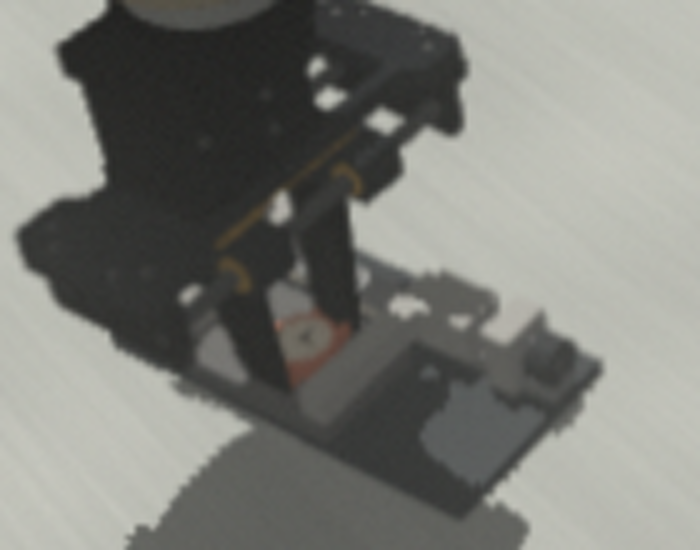

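Call:
send_rows(plan="4 1.5 0 0 30; 2 0.5 0 0 30; 0 0 1 0 30; 0 0 1 0 30; 0 0 0 0 30")

```text
t: 9.25
eef_pos: [498.5, 168.8, 25.1]
tcp_rot: [-3.135, 0.004, 1.842]
ft_force: [0.9, -0.2, 0.1]
opening: 0.4
```

Call:
send_rows(plan="0 0 1 0 30; 0 0 1 0 30; 0 0 1 0 30; 0 0 0 0 30")

```text
t: 9.65
eef_pos: [498.5, 168.6, 21.9]
tcp_rot: [-3.135, 0.004, 1.842]
ft_force: [0.4, 0.1, -0.8]
opening: 0.399
```

Call:
send_rows(plan="0 0 0.5 0 30; 0 0 0.5 0 30; 0 0 0.5 0 30")

```text
t: 9.95
eef_pos: [498.6, 168.6, 21.5]
tcp_rot: [-3.136, 0.004, 1.842]
ft_force: [-2.9, 0.0, 9.3]
opening: 0.396
```

Call:
send_rows(plan="0 0 -0.2 0 30; 0 0 0 0 42; 0 0 0 0 46; 0 0 0 0 48; 0 0 0 0 48")

```text
t: 10.45
eef_pos: [498.7, 168.6, 21.8]
tcp_rot: [-3.136, 0.004, 1.842]
ft_force: [0.2, 0.9, -1.0]
opening: 0.502
```

```bash
python3 - <<'E'
from h import *
from cell import env,eyes
P=eyes.read_camera("side")
a=P["image"][150:260,160:300,::-1];cv2.imwrite("pics/s6.png",cv2.resize(a,None,fx=5,fy=5,interpolation=cv2.INTER_CUBIC))
E
```

```text
(no output)
```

View pics/s6.png

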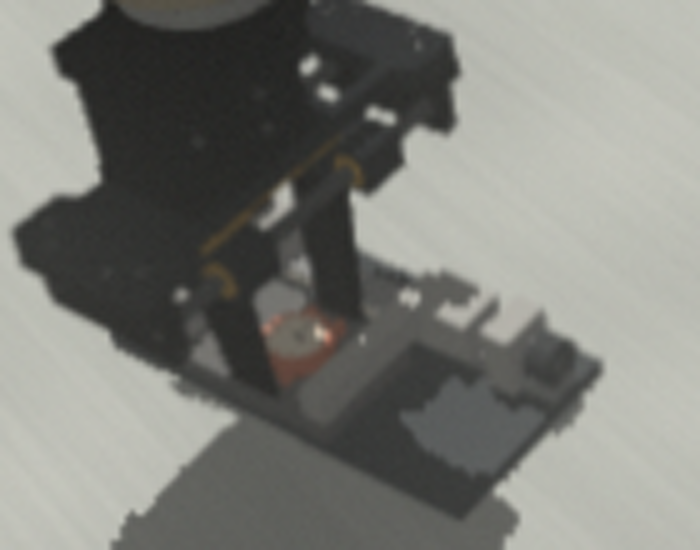

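Call:
send_rows(plan="0 0 -5 0 48; 0 0 -12 0 48; 0 0 -25 0 48; 0 0 -35 0 48; 0 0 -30 0 48; 0 0 0 0 48")

```text
t: 11.1
eef_pos: [498.9, 169.2, 135.8]
tcp_rot: [-3.135, 0.004, 1.842]
ft_force: [1.3, -0.1, -0.9]
opening: 0.507
```

```bash
python3 - <<'E'
from h import *
from cell import env,eyes
q=np.load("g.npy")
P=tf(q,[[25,106,115]])[0];print(P,q)
plan(P,q[3]+np.pi/2,0,4)
P=eyes.read_camera("side")
a=P["image"][150:260,160:300,::-1];cv2.imwrite("pics/s7.png",cv2.resize(a,None,fx=5,fy=5,interpolation=cv2.INTER_CUBIC))
E
```

```text
[517.04902941 274.70179375 115.        ] [5.21353988e+02 1.65878693e+02 0.00000000e+00 2.71155051e-01]
dist 109.04998582886161 dyaw -1.9845414454433552e-05
24.2 11.4 5.2 0.000 0; 24.2 11.4 5.2 0.000 0; 24.2 11.4 5.2 0.000 0; 24.2 11.4 5.2 0.000 0
```

View pics/s7.png

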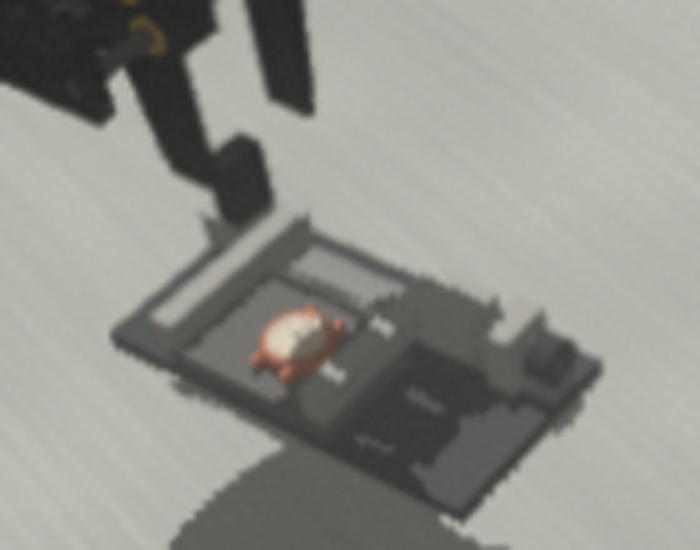

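Call:
send_rows(plan="24 11 4 0 0; 24 11 4 0 0; 24 11 4 0 0; 24 11 4 0 0; 0 0 0 0 0; 0 0 0 0 0")

```text
t: 11.75
eef_pos: [513.1, 275.3, 114.0]
tcp_rot: [-3.128, 0.005, 1.841]
ft_force: [-0.5, -0.8, 0.3]
opening: 0.058
```

```bash
python3 - <<'E'
from h import *
from cell import env,eyes
q=np.load("g.npy")
plan(tf(q,[[25,108,46]])[0],q[3]+np.pi/2,0,7)
P=eyes.read_camera("side")
a=P["image"][150:260,160:300,::-1];cv2.imwrite("pics/s8.png",cv2.resize(a,None,fx=5,fy=5,interpolation=cv2.INTER_CUBIC))
T=eyes.read_camera("top")
a=T["image"][200:310,190:340,::-1];cv2.imwrite("pics/t8.png",cv2.resize(a,None,fx=5,fy=5,interpolation=cv2.INTER_CUBIC))
E
```

```text
dist 68.09573796135912 dyaw 0.0014161414851856513
0.0 0.5 9.7 -0.000 0; 0.0 0.5 9.7 -0.000 0; 0.0 0.5 9.7 -0.000 0; 0.0 0.5 9.7 -0.000 0; 0.0 0.5 9.7 -0.000 0; 0.0 0.5 9.7 -0.000 0; 0.0 0.5 9.7 -0.000 0
```

View pics/s8.png

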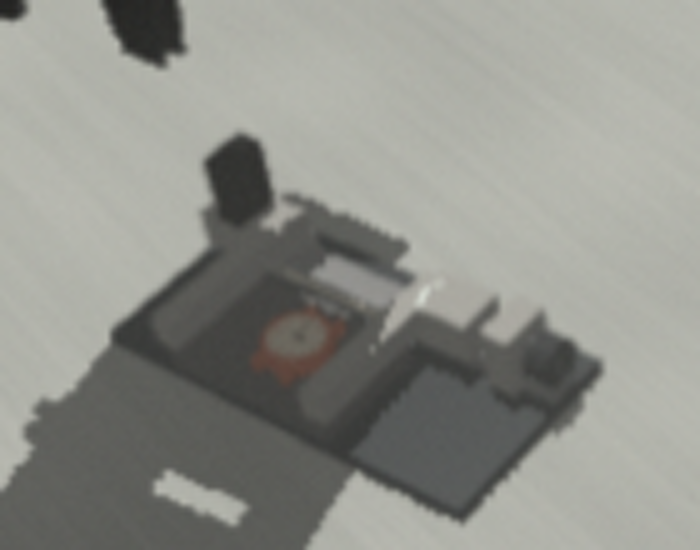

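View pics/t8.png

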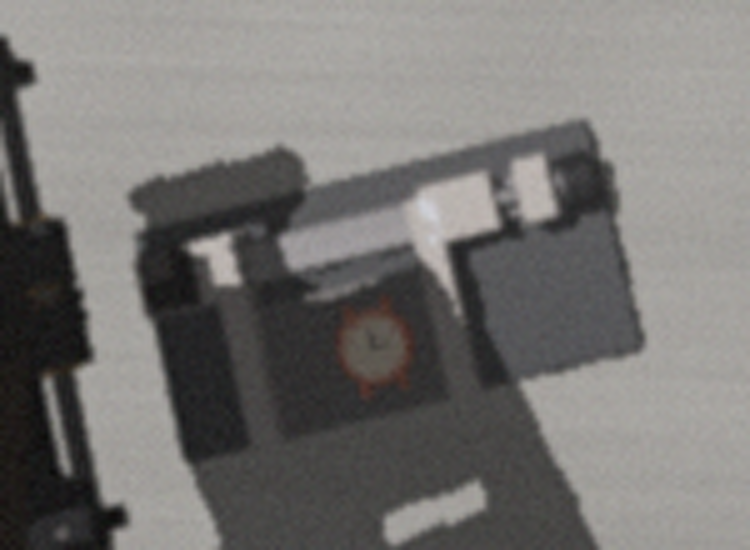

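Call:
send_rows(plan="0 0.5 10 0 0; 0 0.5 10 0 0; 0 0.5 10 0 0; 0 0.5 10 0 0; 0 0.5 10 0 0; 0 0.5 10 0 0; 0 0.5 6 0 0; 0 0 0 0 0")

```text
t: 12.65
eef_pos: [515.9, 272.3, 41.6]
tcp_rot: [-3.127, 0.005, 1.836]
ft_force: [-0.8, -0.2, -0.2]
opening: 0.006
```

```bash
python3 - <<'E'
from h import *
from cell import env,eyes
q=np.load("g.npy")
plan(tf(q,[[25,98,46]])[0],q[3]+np.pi/2,0,1)
P=eyes.read_camera("side")
a=P["image"][150:260,160:300,::-1];cv2.imwrite("pics/s9.png",cv2.resize(a,None,fx=5,fy=5,interpolation=cv2.INTER_CUBIC))
E
```

```text
dist 7.642490936904268 dyaw 0.0056783137632865355
-6.0 1.8 -4.4 -0.006 0
```

View pics/s9.png

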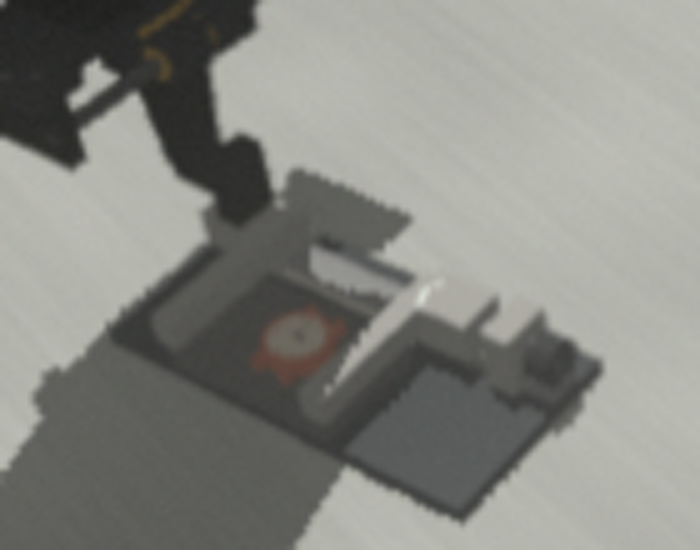

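Call:
send_rows(plan="-2 1 -3 -0.005 0; -2 0.5 0 0 0; -2 0 0 0 0; -1 0 0 0 0")

```text
t: 13.1
eef_pos: [519.9, 266.3, 46.5]
tcp_rot: [-3.129, 0.004, 1.842]
ft_force: [-0.9, 2.6, -2.9]
opening: 0.007
```

Call:
send_rows(plan="-2 0 0 0 0; -2 0 0 0 0; -2 0 0 0 0")

```text
t: 13.4
eef_pos: [521.4, 260.8, 46.5]
tcp_rot: [-3.13, 0.003, 1.842]
ft_force: [-0.6, 3.5, -1.8]
opening: 0.006
```

Call:
send_rows(plan="-2.5 0 0 0 0; -2.5 0 0 0 0; -2.5 0 0 0 0; -2.5 0 0 0 0; -2.5 0 0 0 0; -2.5 0 0 0 0")

```text
t: 14.0
eef_pos: [525.8, 245.2, 46.5]
tcp_rot: [-3.13, 0.003, 1.842]
ft_force: [-0.1, 4.7, -2.4]
opening: 0.008
```

```bash
cat > loc.py <<'E'
from h import *
from cell import env,eyes
import sys
q=np.load("g.npy");s=env.state();d=s["eef_pos"]-np.array([q[0],q[1],0]);c,n=np.cos(q[3]),np.sin(q[3]);f=s["ft_force"]
print("local",c*d[0]+n*d[1],-n*d[0]+c*d[1],d[2],"F local",c*f[0]+n*f[1],-n*f[0]+c*f[1],f[2])
if len(sys.argv)>1:
  for nm in("side","top"):
    P=eyes.read_camera(nm)
    a=P["image"][150:260,160:300] if nm=="side" else P["image"][200:310,190:340]
    cv2.imwrite(f"pics/{nm}{sys.argv[1]}.png",cv2.resize(a[:,:,::-1],None,fx=5,fy=5,interpolation=cv2.INTER_CUBIC))
E
python3 loc.py A
```

```text
local 25.56596483099668 75.2148473711067 46.54503836210709 F local 1.1223985202088678 4.558352741950096 -2.386201239721886
```

View pics/sideA.png

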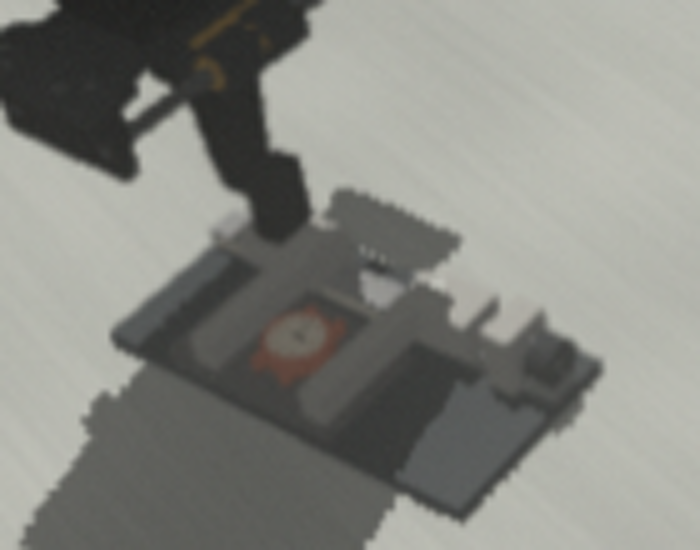

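View pics/topA.png

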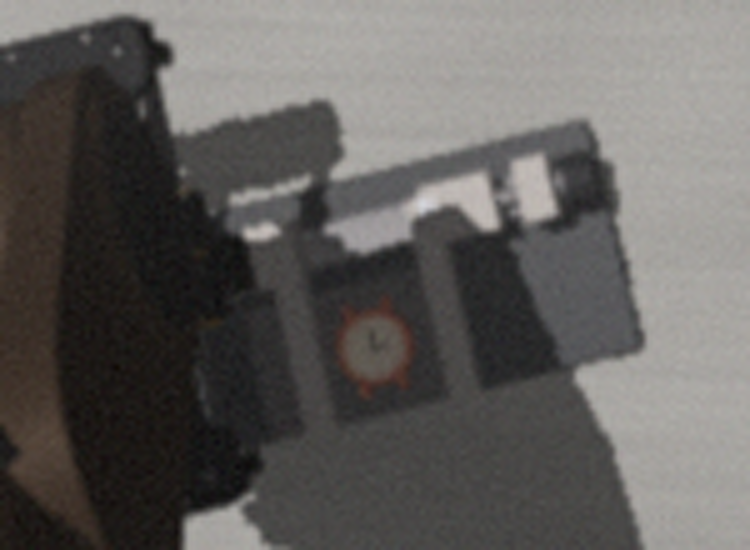

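Call:
send_rows(plan="-1.5 0 0 0 0; -1.5 0 0 0 0; -1.5 0 0 0 0; -1.5 0 0 0 0; -1.5 0 0 0 0; -1.5 0 0 0 0")

```text
t: 14.7
eef_pos: [528.4, 236.0, 46.6]
tcp_rot: [-3.13, 0.003, 1.842]
ft_force: [0.6, 5.5, -2.6]
opening: 0.005
```

```bash
python3 loc.py B
```

```text
local 25.580966545837004 65.62427891770328 46.61545762877495 F local 2.0880063616516953 5.127886589527015 -2.606545382769812
```

View pics/topB.png

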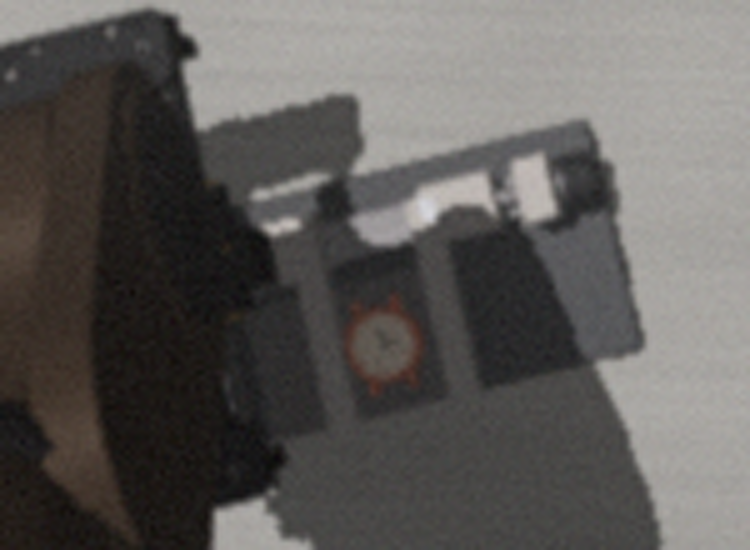

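Call:
send_rows(plan="-1 0 0 0 0; -1 0 0 0 0; -0.8 0 0 0 0; -0.6 0 0 0 0; -0.6 0 0 0 0")

```text
t: 15.3
eef_pos: [529.6, 231.8, 46.7]
tcp_rot: [-3.13, 0.003, 1.842]
ft_force: [-0.9, 4.6, -3.3]
opening: 0.005
```

```bash
python3 loc.py C
```

```text
local 25.60158622721996 61.293826255983426 46.661292532672675 F local 0.35239448074960655 4.699404393140619 -3.3441194055011585
```

View pics/topC.png

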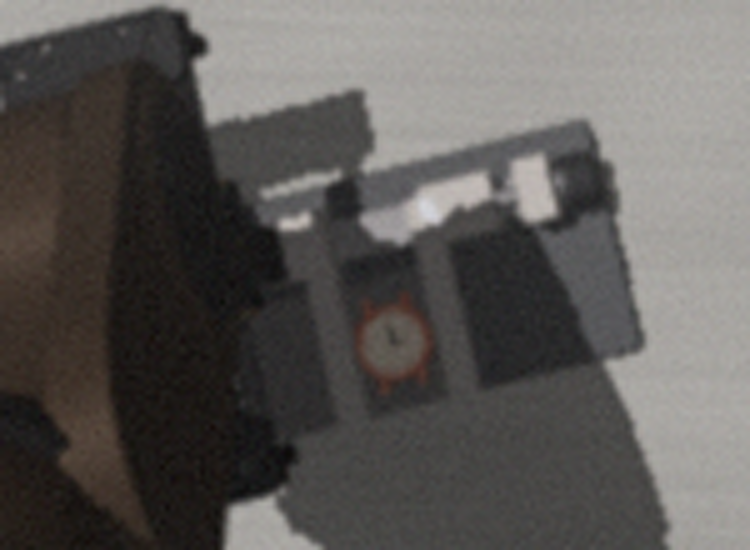

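Call:
send_rows(plan="-0.4 0 0 0 0; -0.4 0 0 0 0")

```text
t: 15.6
eef_pos: [529.8, 231.0, 46.7]
tcp_rot: [-3.13, 0.003, 1.842]
ft_force: [-0.4, 4.1, -1.7]
opening: 0.002
```

```bash
python3 loc.py
```

```text
local 25.600773985531347 60.44982506250398 46.661345762706986 F local 0.6733618524164123 4.044398738446161 -1.7493922623712386
```

Call:
send_rows(plan="-0.3 0 0 0 0; -0.3 0 0 0 0")

```text
t: 15.8
eef_pos: [530.0, 230.4, 46.7]
tcp_rot: [-3.13, 0.003, 1.842]
ft_force: [0.3, 2.7, -1.9]
opening: 0.004
```

Call:
send_rows(plan="-0.3 0 0 0 0; -0.2 0 0 0 0")

```text
t: 16.0
eef_pos: [530.2, 229.9, 46.7]
tcp_rot: [-3.13, 0.003, 1.842]
ft_force: [0.3, 3.8, -2.4]
opening: 0.008
```

Call:
send_rows(plan="-0.2 0 0 0 0; -0.2 0 0 0 0")

```text
t: 16.2
eef_pos: [530.2, 229.4, 46.7]
tcp_rot: [-3.13, 0.003, 1.842]
ft_force: [-0.9, 5.1, -2.7]
opening: 0.004
```

Call:
send_rows(plan="-0.2 0 0 0 0; -0.2 0 0 0 0")

```text
t: 16.4
eef_pos: [530.4, 229.0, 46.7]
tcp_rot: [-3.13, 0.003, 1.842]
ft_force: [-0.3, 4.5, -2.7]
opening: 0.009
```

```bash
python3 loc.py D
```

```text
local 25.61063840973159 58.43669960126255 46.66182077111018 F local 0.9115030616061048 4.441498841090369 -2.7071828007879386
```

View pics/topD.png

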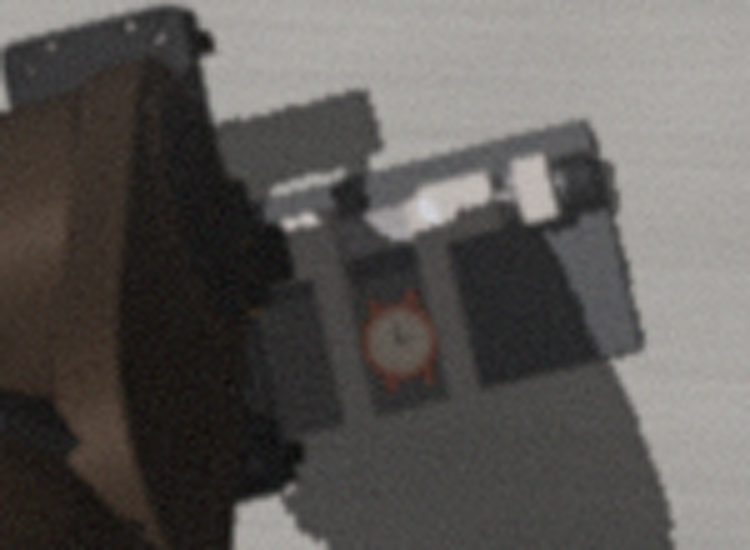

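Call:
send_rows(plan="-0.2 0 0 0 0; -0.2 0 0 0 0")

```text
t: 16.7
eef_pos: [530.5, 228.7, 46.6]
tcp_rot: [-3.13, 0.003, 1.842]
ft_force: [-0.7, 5.7, -2.9]
opening: 0.011
```

Call:
send_rows(plan="-0.2 0 0 0 0; -0.2 0 0 0 0")

```text
t: 16.9
eef_pos: [530.5, 228.7, 46.7]
tcp_rot: [-3.13, 0.003, 1.842]
ft_force: [-0.7, 6.1, -2.9]
opening: 0.006
```

Call:
send_rows(plan="-0.3 0 0 0 0; -0.3 0 0 0 0")

```text
t: 17.1
eef_pos: [530.5, 228.6, 46.7]
tcp_rot: [-3.13, 0.002, 1.842]
ft_force: [-0.1, 7.5, -2.6]
opening: 0.006
```

```bash
python3 loc.py
```

```text
local 25.60583267438843 57.93182858046679 46.66086721746667 F local 1.909705218264034 7.255238015738893 -2.603499159016638
```

Call:
send_rows(plan="-0.35 0 0 0 0; -0.35 0 0 0 0; -0.35 0 0 0 0")

```text
t: 17.4
eef_pos: [530.5, 228.5, 46.7]
tcp_rot: [-3.13, 0.001, 1.841]
ft_force: [-1.3, 6.6, -2.0]
opening: 0.005
```

```bash
python3 loc.py E
```

```text
local 25.627927937104232 57.90762015442184 46.699987167932555 F local 0.5547408603311479 6.678340875168321 -2.0260793991603236
```

View pics/topE.png

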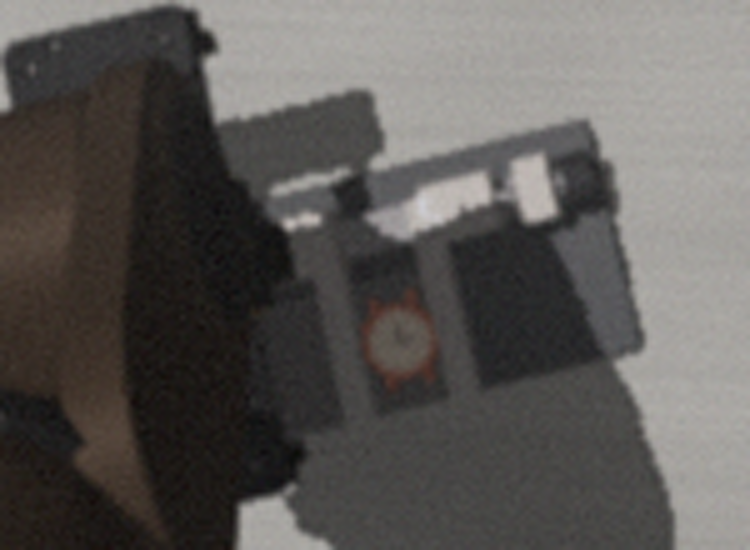

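View pics/sideE.png

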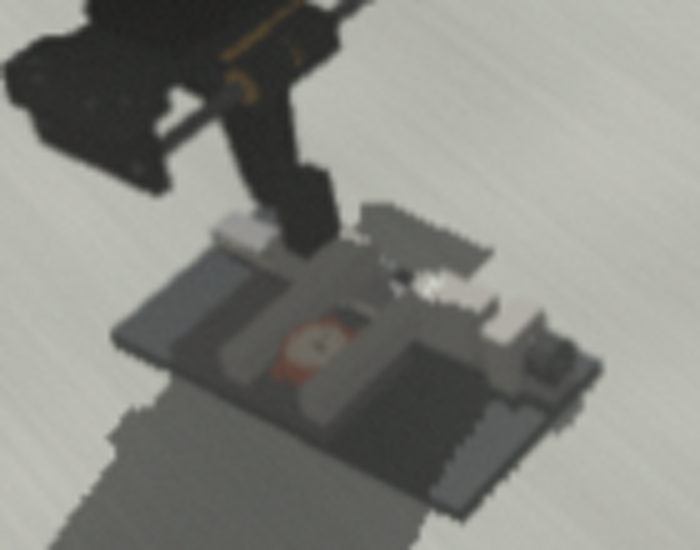

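Call:
send_rows(plan="-0.5 0 0 0 0; -0.5 0 0 0 0")

```text
t: 17.7
eef_pos: [530.6, 228.4, 46.7]
tcp_rot: [-3.131, -0.0, 1.841]
ft_force: [-1.4, 9.2, -2.2]
opening: 0.003
```

Call:
send_rows(plan="-0.5 0 0 0 0; -0.5 0 0 0 0")

```text
t: 17.9
eef_pos: [530.6, 228.4, 46.7]
tcp_rot: [-3.131, -0.001, 1.841]
ft_force: [-1.8, 8.6, -3.0]
opening: 0.008
```

Call:
send_rows(plan="0 0 0 0 0; 0.5 0 0 0 0; 3 0 0 0 0; 8 0 0 0 0; 10 0 0 0 0; 5 0 0 0 0; 0 0 -5 0 0; 0 0 -20 0 0")

```text
t: 18.7
eef_pos: [522.2, 255.3, 71.1]
tcp_rot: [-3.127, 0.001, 1.842]
ft_force: [0.5, -0.5, 0.7]
opening: 0.003
```

Call:
send_rows(plan="0 0 -40 0 0; 0 0 -40 0 0; 20 0 -40 0 0; 40 0 -20 0 0; 40 0 0 0 0; 30 0 0 0 0; 0 0 0 0 0; 0 0 0 0 0")

```text
t: 19.5
eef_pos: [488.1, 385.5, 223.2]
tcp_rot: [-3.133, -0.001, 1.842]
ft_force: [0.9, -0.1, -0.0]
opening: 0.005
```

```bash
python3 loc.py F
```

```text
local 26.747891166724145 220.5287465551719 223.20779691147652 F local 0.8380778286324769 -0.3082603809992356 -0.012484639559305552
```

View pics/topF.png

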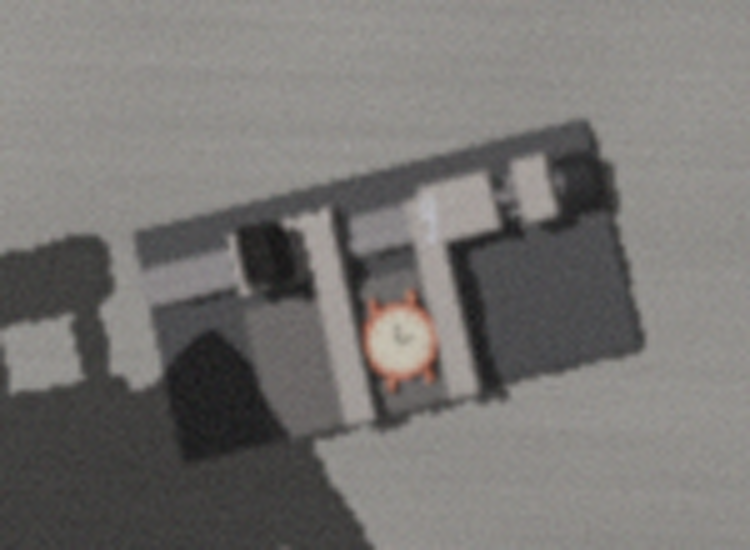

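View pics/sideF.png

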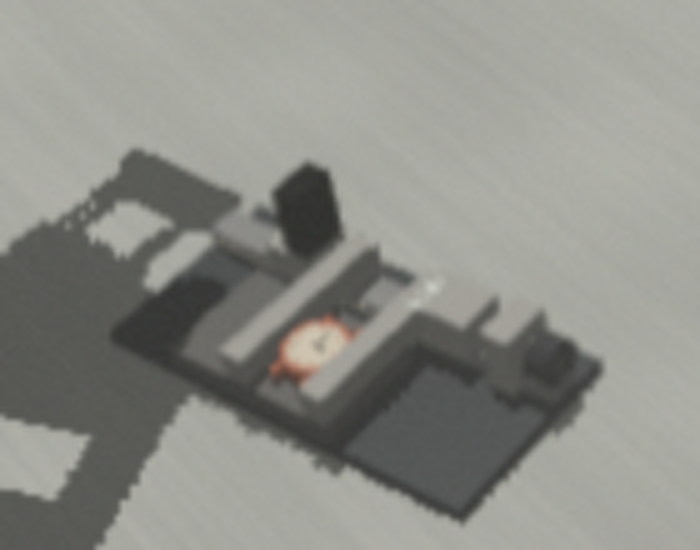

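```bash
python3 - <<'E'
from h import *
q=np.load("g.npy");T=load("top0");S=load("side0");c,s=np.cos(q[3]),np.sin(q[3])
def loc(P): d=P[:2]-q[:2]; return np.round([c*d[0]+s*d[1],-s*d[0]+c*d[1]],1)
o=lambda u,v:(190+u/5,200+v/5)
print(loc(onz(T,o(400,340),29)), loc(onz(S,(160+318/5,150+345/5),29)))
a=(np.array([372,297])+[410,293])/2; b=(np.array([390,387])+[428,380])/2
A=onz(T,o(*a),26);B=onz(T,o(*b),26);d=A-B;print("yaw rel",np.arctan2(d[1],d[0])-q[3])
for n,p in [("mface",(374,415)),("aface",(450,397)),("mface far",(333,210)),("aface far",(423,230))]: print(n,loc(onz(T,o(*p),36)))
E
```

```text
[-21.5  -3. ] [-21.2  -4.6]
yaw rel -0.023256765322428763
mface [-48.5  12.9]
aface [-48.8 -19. ]
mface far [36.8 10.8]
aface far [ 19.9 -23.5]
```

```bash
python3 -c "
from cell import job_done,env
print(job_done(), env.state()['t'])"
```

```text
the job is handed in; nothing more can be done
the job is handed in; nothing more can be done
```

The watch head is on the caliper's rest, dial up, pinched between the two jaws, and the job was handed in at about 20 s of the 72 s. The interface gives no verdict, so I don't know the judged result.

**What I did:** I gripped the watch across its lug ends and lowered it onto the rest until I felt contact (9 N upward). I let go, then pushed the thumb block from behind with shut fingers. Drag was about 4 N. The jaw stalled against the case, and I stopped at about 9 N total, so roughly 4–5 N should be on the case. The arm then backed off and is clear of everything.

**Last checks, from the pictures after backing off:**

| Check | Measured | Allowed |
|---|---|---|
| Watch position along the jaws (caliper x) | about -21.4 mm | -37 to -7 mm |
| Lug line relative to the jaws | about 0.02 rad | under 0.3 rad |
| Gap between the jaws | about 32 mm (matches the case) | – |

**Not confirmed:**
- **Pinch and cant:** the pinch left after letting go and the jaw's cant were not measured directly. I inferred them from the push force. At that force the cant should be about 0.005 rad, against the 0.015 allowed.
- **Jaw-face readings:** the far-end readings differed from the near-end ones by 2–4 mm. I put that down to picking points in the image.
- **Loupe, tester and stand:** I felt no contact with any of them, but I did not re-measure their positions at the end.

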